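Refit a gas hob knob and hold the tap in

ROBOT

A 7-joint arm with a two-finger parallel gripper is mounted at the origin on a cart in front of the work surface, level with it; the furniture and walls round the work are solid. World frame = base frame: x ahead of the robot, y to its left, z up, the work surface at z = 0. Lengths are in m, angles in rad, forces in N, time in s.
With the tool pointing down it reaches from about 0.4 to 0.85 m from the base axis. Payload 6.9 kg.
Tool frame: the origin (TCP) lies midway between the tips of the shut fingers; the grasp point (between the pads) lies 19 mm behind it; z points along the fingers, y is the line along which they close (so a half turn about z gives the same grasp; the last joint's range is limited). The gripper opens to 85 mm and grips with 20 to 120 N. Pads are 22 mm wide; open, the fingers measure 114 mm over their backs; the gripper's body (76 mm by 85 mm) begins 54 mm behind the grasp point. The pads swing forward as they close: fully open they stand 13 mm farther back than shut.
Start: joints at [-1.058, 0.507, -0.238, 1.5, 0.126, 1.149, -0.155], TCP at [0.247, 0.574, 0.231] pointing down, gripper open.
Joint ranges: [-3.08, 3.08], [-0.24, 2.05], [-1.43, 1.35], [0, 2.5], [-1.52, 4.66], [0.17, 1.96], [-2.89, 2.89]. Speed limits (rad/s): [2.39, 2.39, 3.14, 3.14, 3.14, 3.14, 3.14].

INTERFACE

Orientations are given as a rotation vector (axis times angle).
In Python, from workcell import r gives the robot as it stands.
- The arm moves only by the tool play_rows, never from a script. Its argument "moves" is a list of rows, each an object of numbers: "gripper": the opening, from 0 (shut) to 1 (fully open); "tx", "ty", "tz": the shift along the tool's x, y, z in mm; "wx", "wy", "wz": the turn, a rotation vector about the tool's x, y, z in rad. A call has 1 to 20 rows; each row shifts and turns the commanded pose from where the row before left it, along the tool's axes as they then stand; what a row does not reach is not made up. A row lasts 1/10 s, in which the tool goes at most 50 mm and 8.59 degrees, less where a joint would pass 70% of its speed; a pose out of reach is approached as far as the arm can. A call with a gripper value outside its range is refused whole. The fingers move at their own pace and stop on an object; the grip force is fixed at half the most. Time passes only in rows, so rows that do not move let the fingers close. It gives the time, the measured TCP pose, the force, the opening and the grip force at its end, in the units of the state.
- r.observe(): the state, without advancing time (a new reading comes with each control period).
- r.get_image(name): name is "scene" or "top" or "wrist"; returns the picture (420x560x3 uint8, red, green, blue); there is no depth.
- r.camera_params(name): a dict with "fx", "fy", "cx", "cy" (pixels), "R" (3x3) and "t" (3): a world point X has camera coordinates R X + t. Camera axes: x right, y down, z forward; pixel columns grow to the right and rows downward; lengths in m; the calibration is good to about 2 mm. The wrist camera is an equidistant fisheye: a pixel r from the principal point sees the ray r / f radians off the axis. A picture is of the moment at which its call begins: read the wrist's pose just before it. camera_params takes no time and is no camera call; for the wrist camera it gives the pose at the moment of the call.
- r.hand_in(): hands the job in; it is judged then, once.
The state is a dict: "clock": time; "joints": joint angles; "dq": joint speeds; "tau": joint torques, N m; "ee_pos": TCP position; "tool_rot": TCP orientation; "contact_force": force on the tool from outside, world axes, zero at the start; "ft_torque": the same for the moment, N m; "width": finger opening in m; "gripper_force": force on a finger pad.
Only numpy, scipy, OpenCV 4.12 (cv2) and the standard library are available. Lean on these libraries where they do the work, as an engineer would, in place of code of your own. Each camera call takes 0.05 s, during which the arm holds its last target. There are 200 camera calls.

TASK

A control knob has come off the gas hob on the worktop. Take the spice jar that stands on the hob against the bare tap shaft and stand it upright on the worktop; then pick up the loose knob, turn it so that the flat in its bore meets the flat of the D-shaped shaft, push it fully home and press it right in against the tap's spring, as one does to keep a burner lit. Finish while holding the knob and still pressing it in; leave the other knob and the things lying around alone.

Things in the scene. Friction and masses are not known exactly. Their poses are not given: they have to be found in the camera images.
- hob: twin-burner steel gas hob, 280 (x) x 360 (y) mm, flat top 55 mm above the worktop, fixed; place and yaw vary. Origin: centre of its underside, x axis to its back. The front 120 mm of the top is the control panel; the two taps stand 75 mm in front of the centre, 60 mm left and right; either may be the bare one. Behind: burners, pan supports 38 mm above the top.
- bare_tap: the tap without its knob, fixed in the panel. Origin: on the shaft axis, at the panel surface, 55 mm above the worktop.
- shaft_tip (a point): centre of the upper end (on the axis of the 12 mm round) of the bare aluminium shaft, 30 mm above the panel when not pressed. The shaft is upright and D-shaped: 12 mm diameter with one flat 1.5 mm from the axis along its whole length; the round edge of the tip is chamfered 1 mm, the flat is not. z axis up, x axis square to the flat and out of it.
- tap_turn (a joint): angle of the bare shaft, rad, counter-clockwise from above; at 0 the flat faces the back of the hob (hob x axis). Stiff: takes 0.2 N m to turn. Need not be changed.
- tap_press (a joint): how far the bare shaft is pushed down into the tap, m: 0 up, stop at 0.007. A spring pushes it up: 3.5 N at 0, 8.4 N at the stop.
- fitted_tap: the other tap, its knob in place, 51 mm tall above the panel and 52 mm wide, pointer to the back; does not move. Origin: on its axis at the panel surface.
- knob: loose black bar-grip knob, 0.08 kg, on the worktop right of the hob, bore down. Origin: centre of its underside; z up; x axis = pointer direction (white line on the bar). Round skirt 52 mm across, 24 mm high; on it the bar, 46 mm long (x), 14 mm wide (y), from 24 to 41 mm high. Fully home, its underside is 10 mm above the panel with the shaft up, 3 mm with it at the stop.
- knob_bore (a point): centre of the bore's closed upper end, on the knob's axis 20 mm above its underside, axes as the knob's; meets shaft_tip when fully home. The bore (mouth 2 mm above the underside) is D-shaped, 13.5 mm across, flat 2.25 mm from the axis on the +x (pointer) side: 0.75 mm of play all round, 7 degrees of turn. Its x axis must point as shaft_tip's; forced on over 15 degrees off is not fitted.
- knob_grip (a point): point to grip: middle of the bar, 33 mm above the knob's underside; axes as the knob's, so the fingers close along y.
- jar: glass spice jar with a dark cap, 41 mm diameter, 105 mm tall, 0.11 kg, standing on the panel in front of the bare shaft, 30 to 41 mm from its axis. Origin: centre of its underside.
- ramekin: bystander: white ramekin, 67 mm wide, 40 mm high, on the worktop right of the hob, behind the knob. Origin: centre of its underside.
- lemon: bystander: lemon, 78 x 55 x 56 mm, on the worktop far right. Origin: centre of its underside.
- matchbox: bystander: matchbox, 37 x 56 x 17 mm, on the worktop left of the hob towards the back; the worktop left of the hob in front of it is free. Origin: centre of its underside.

How it is judged:
By the outcome, as a careful person would: the job done as asked, in the order asked, and still so for the second after the job is handed in, while the arm keeps its last pose, push and grip.
It also fails if it takes over 61 s, if anything falls off the work surface, if the arm or the gripper's body presses on something with over 40 N, if the wrist force passes 120 N, or if a joint passes its speed limit or range.

## Working session

There is one attempt and no reset: what is moved stays moved. The work goes in short steps, Python scripts to look and compute and a tool call to move; the robot and the scene stay as the last step left them, time stands still between calls to the robot, and variables do not carry over. Pictures are saved under pics/ and viewed, at most 10 in all, crops included, and the job is handed in when it is done.

Besides the shell and the picture viewer there is one more tool, called after ">>>" as name(argument=value, ...), one argument or row to a line, values as JSON. play_rows: Moves the arm, as the interface text tells. Its arguments: {"type":"object","properties":{"moves":{"type":"array","items":{"type":"object","properties":{"gripper":{"type":"number"},"tx":{"type":"number"},"ty":{"type":"number"},"tz":{"type":"number"},"wx":{"type":"number"},"wy":{"type":"number"},"wz":{"type":"number"}}}}},"required":["moves"]}

```bash
mkdir -p pics; ls
python3 - <<'E'
from workcell import r
import cv2,numpy as np
np.set_printoptions(precision=4,suppress=True)
for n in ["top","scene"]:
    im=r.get_image(n); cv2.imwrite(f"pics/{n}0.png",im[...,::-1]); p=r.camera_params(n); print(n,{k:np.array(v) for k,v in p.items()})
s=r.observe(); print(s)
E
```

```text
pics
top {'fx': array(473.1672), 'fy': array(473.1672), 'cx': array(280.0113), 'cy': array(214.4576), 'R': array([[-0.0052, -0.9999, -0.0124],
       [-0.9961,  0.0063, -0.0884],
       [ 0.0885,  0.0119, -0.996 ]]), 't': array([-0.0013,  0.5636,  1.2995])}
scene {'fx': array(428.2268), 'fy': array(428.2268), 'cx': array(283.7254), 'cy': array(207.2982), 'R': array([[ 0.5523, -0.8335,  0.0154],
       [-0.58  , -0.3975, -0.711 ],
       [ 0.5988,  0.3837, -0.703 ]]), 't': array([-0.3248,  0.374 ,  1.0299])}
{'clock': 0.1, 'joints': array([-1.0585,  0.5083, -0.2375,  1.501 ,  0.1257,  1.1489, -0.1548]), 'dq': array([-0.0004, -0.0013,  0.0011, -0.0018, -0.0022, -0.0018, -0.0004]), 'tau': array([ -0.0044, -62.1841,  -2.1941, -25.0202,   0.0127,   0.0079,
         0.    ]), 'ee_pos': array([0.2472, 0.5736, 0.2305]), 'tool_rot': array([-0.6346, -3.0766,  0.0024]), 'contact_force': array([-0.3854, -0.0853, -1.169 ]), 'ft_torque': array([-0.0566,  0.042 , -0.012 ]), 'gripper_force': 0.0, 'width': 0.08544066481973919}
```

View pics/top0.png

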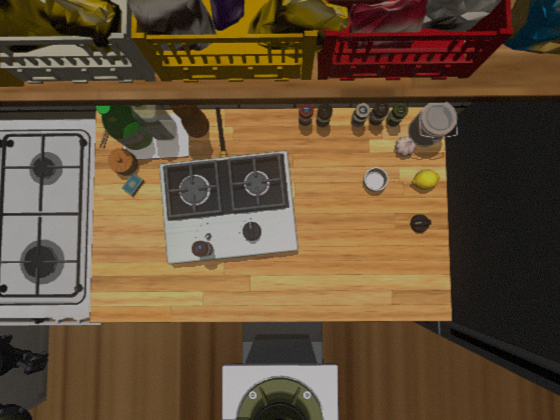

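View pics/scene0.png

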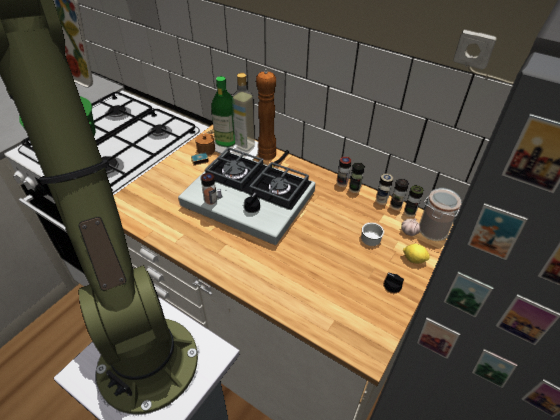

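The top picture shows the bare shaft at about (208,236) with the jar at (202,247), so the left tap is the bare one. The fitted knob is at (251,231), the loose knob at (420,223), the ramekin at (375,180) and the lemon at (426,179). I'll enlarge these.

Run:
```python
import cv2,numpy as np
t=cv2.imread("pics/top0.png"); s=cv2.imread("pics/scene0.png")
def c(im,x,y,w,h,k): return cv2.resize(im[y:y+h,x:x+w],None,fx=k,fy=k,interpolation=cv2.INTER_CUBIC)
a=c(t,180,215,50,37,8)   # 400x296
b=c(t,398,205,50,37,8)
d=c(s,190,165,50,37,8)
e=c(s,370,265,50,37,8)
m=np.vstack([np.hstack([a,b]),np.hstack([d,e])]); 
m=cv2.convertScaleAbs(m,alpha=1.6,beta=10)
cv2.imwrite("pics/m1.png",m)
```

```text
(no output)
```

View pics/m1.png

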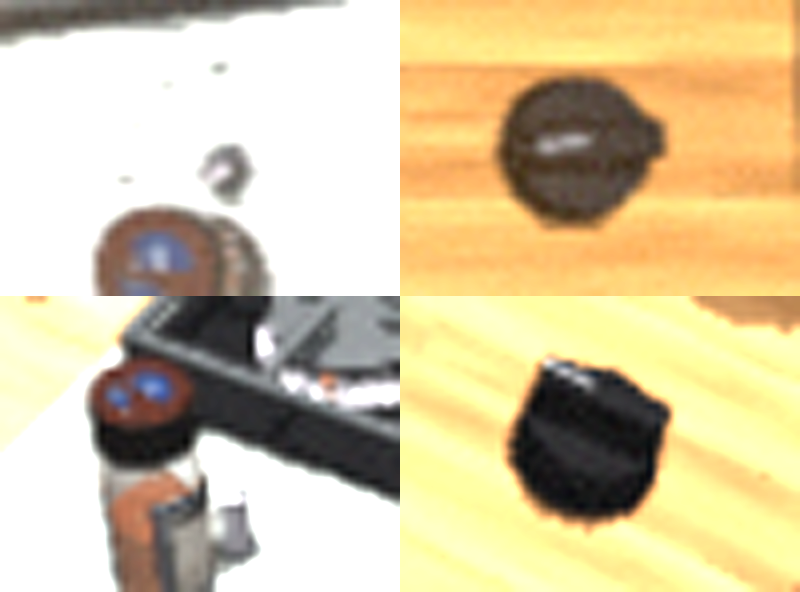

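The enlarged crops read as follows:
- **Top view:** shaft tip at (208.6,236.2), jar cap centre at about (199.8,248.5), knob bar right end at (480.5,222). The white line runs (465,223.4)→(472,222.3), so the pointer is roughly +y.
- **Scene view:** cap top at about (207.9,177), shaft tip at about (219,192.5), bar from (388.5,274) to (403,280).

```bash
cat > h.py <<'E'
from workcell import r
import cv2,numpy as np
from scipy.spatial.transform import Rotation as Ro
np.set_printoptions(precision=4,suppress=True)
def ray(p,uv,fish=False):
    R,t=np.array(p["R"]),np.array(p["t"]); x=(uv[0]-p["cx"])/p["fx"]; y=(uv[1]-p["cy"])/p["fy"]
    d=np.array([x,y,1.])
    if fish:
        th=np.hypot(x,y); d=np.array([x/th*np.sin(th),y/th*np.sin(th),np.cos(th)]) if th>1e-9 else np.array([0,0,1.])
    d=R.T@d; return -R.T@t,d/np.linalg.norm(d)
def onz(ra,z): c,d=ra; return c+d*(z-c[2])/d[2]
def tri(ras):
    A=0;b=0
    for c,d in ras: P=np.eye(3)-np.outer(d,d); A=A+P; b=b+P@c
    X=np.linalg.solve(A,b); return X,[np.linalg.norm(np.cross(X-c,d)) for c,d in ras]
def pix(p,X,fish=False):
    q=np.array(p["R"])@X+p["t"]
    if fish:
        rr=np.hypot(q[0],q[1]); th=np.arctan2(rr,q[2]); q=np.array([q[0]/rr*th,q[1]/rr*th,1])
    return p["fx"]*q[0]/q[2]+p["cx"],p["fy"]*q[1]/q[2]+p["cy"]
def wrist(name):
    p=r.camera_params("wrist"); im=r.get_image("wrist"); cv2.imwrite(f"pics/{name}.png",im[...,::-1]); 
    np.save(f"pics/{name}.npy",p,allow_pickle=True); return p,im
def load(name): return np.load(f"pics/{name}.npy",allow_pickle=True).item()
def tool():
    s=r.observe(); return s,Ro.from_rotvec(s["tool_rot"]).as_matrix()
def delta(X,yaw=None):
    "shift mm in tool frame to bring TCP to X"
    s,R=tool(); return R.T@(np.array(X)-s["ee_pos"])*1e3
E
python3 - <<'E'
from h import *
T=r.camera_params("top");S=r.camera_params("scene")
print("jar",tri([ray(T,(199.75,248.3)),ray(S,(207.9,177.2))]))
print("shaft",tri([ray(T,(208.6,236.2)),ray(S,(219,192.6))]), onz(ray(T,(208.6,236.2)),.085))
print("jar@z",onz(ray(T,(199.75,248.3)),.16),onz(ray(S,(207.9,177.2)),.16))
print("fitted top",onz(ray(T,(251.5,231)),.1))
for uv in [(160,164),(288,152),(298,252),(168,263)]: print("hobc",onz(ray(T,uv),.055))
print("knob",onz(ray(T,(470.0-50,223.5)),.025),"line",onz(ray(T,(398+17,205+18.4)),.041),onz(ray(T,(398+24,205+17.2)),.041),"end",onz(ray(T,(398+32.8,205+17)),.035))
print("knob tri bar mid",tri([ray(T,(398+22,205+17.7)),ray(S,(370+25.5,265+11))]))
print("place",onz(ray(T,(132,235)),0),"match",onz(ray(T,(133,186)),.017),"fridge/edge",onz(ray(T,(452,223)),0))
s,R=tool(); print(R); p=r.camera_params("wrist"); print({k:np.array(v) for k,v in p.items()}, R.T@(-np.array(p["R"]).T@p["t"]-s["ee_pos"]))
E
```

```text
jar (array([0.4682, 0.1944, 0.1611]), [np.float64(0.0005723913345164548), np.float64(0.0005723913345164239)])
shaft (array([0.5011, 0.1872, 0.0775]), [np.float64(0.000777295671038229), np.float64(0.0007772956710381604)]) [0.5013 0.1854 0.085 ]
jar@z [0.4678 0.1951 0.16  ] [0.4694 0.1948 0.16  ]
fitted top [0.5136 0.0698 0.1   ]
hobc [0.7033 0.3268 0.055 ]
hobc [ 0.7343 -0.028   0.055 ]
hobc [ 0.4583 -0.0533  0.055 ]
hobc [0.4304 0.3003 0.055 ]
knob [ 0.5358 -0.3942  0.025 ] line [ 0.5351 -0.376   0.041 ] [ 0.5383 -0.3953  0.041 ] end [ 0.5391 -0.4212  0.035 ]
knob tri bar mid (array([ 0.5391, -0.3937,  0.0411]), [np.float64(0.004311686178677895), np.float64(0.004311686178677797)])
place [0.5096 0.4182 0.    ] match [0.6481 0.4129 0.017 ] fridge/edge [ 0.5384 -0.4917  0.    ]
[[-0.9184  0.3957 -0.0006]
 [ 0.3957  0.9184 -0.0015]
 [-0.     -0.0016 -1.    ]]
{'fx': array(325.1923), 'fy': array(325.1923), 'cx': array(273.2324), 'cy': array(212.0132), 'R': array([[ 0.397 ,  0.9178, -0.0008],
       [ 0.8692, -0.3757,  0.3214],
       [ 0.2947, -0.1283, -0.9469]]), 't': array([-0.624 , -0.0419,  0.3819])} [ 0.0823 -0.0004 -0.1441]
```

>>> play_rows(
  moves=[
    {"tx":-29.4,"ty":-21.7,"gripper":1},
    {"tx":-29.4,"ty":-21.7},
    {"tx":-29.4,"ty":-21.7},
    {"tx":-29.4,"ty":-21.7},
    {"tx":-29.4,"ty":-21.7},
    {"tx":-29.4,"ty":-21.7},
    {"tx":-29.4,"ty":-21.7},
    {"tx":-29.4,"ty":-21.7},
    {"tx":-29.4,"ty":-21.7},
    {"tx":-29.4,"ty":-21.7},
    {"tx":-29.4,"ty":-21.7},
    {"tx":-29.4,"ty":-21.7},
    {"tx":0},
  ],
)

```text
schema error: expected keys gripper, tx, ty, tz, wx, wy, wz
```

Run:
```python
from h import *
p,im=wrist("w1"); s,R=tool(); print(s["clock"],s["ee_pos"],R,s["joints"],delta([.4685,.195,.115]),s["contact_force"])
print("jar top pred",pix(p,np.array([.4685,.195,.16]),True),"shaft",pix(p,np.array([.5013,.186,.085]),True))
```

```text
0.15 [0.2472 0.5736 0.2306] [[-0.9184  0.3956 -0.0005]
 [ 0.3956  0.9184 -0.0012]
 [-0.     -0.0014 -1.    ]] [-1.0585  0.5081 -0.2376  1.5009  0.1257  1.1489 -0.1548] [-353.076  -260.0239  115.9942] [-0.2224  0.5756  1.5213]
jar top pred (np.float64(97.51663486275353), np.float64(444.8930997829562)) shaft (np.float64(121.58542622352715), np.float64(421.4429673480555))
```

View pics/w1.png

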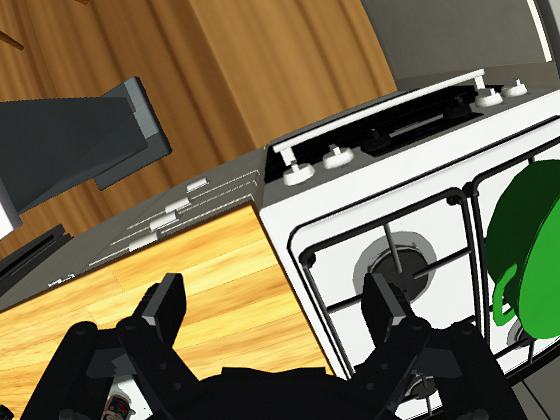

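The move was refused because every key must be given, so this view is from the start pose: the cooker, the fingers, and the jar cap at the bottom edge, about (118,408). I'll resend it with full keys.

>>> play_rows(
  moves=[
    {"tx":-29.4,"ty":-21.7,"tz":0,"wx":0,"wy":0,"wz":0,"gripper":1},
    {"tx":-29.4,"ty":-21.7,"tz":0,"wx":0,"wy":0,"wz":0,"gripper":1},
    {"tx":-29.4,"ty":-21.7,"tz":0,"wx":0,"wy":0,"wz":0,"gripper":1},
    {"tx":-29.4,"ty":-21.7,"tz":0,"wx":0,"wy":0,"wz":0,"gripper":1},
    {"tx":-29.4,"ty":-21.7,"tz":0,"wx":0,"wy":0,"wz":0,"gripper":1},
    {"tx":-29.4,"ty":-21.7,"tz":0,"wx":0,"wy":0,"wz":0,"gripper":1},
    {"tx":-29.4,"ty":-21.7,"tz":0,"wx":0,"wy":0,"wz":0,"gripper":1},
    {"tx":-29.4,"ty":-21.7,"tz":0,"wx":0,"wy":0,"wz":0,"gripper":1},
    {"tx":-29.4,"ty":-21.7,"tz":0,"wx":0,"wy":0,"wz":0,"gripper":1},
    {"tx":-29.4,"ty":-21.7,"tz":0,"wx":0,"wy":0,"wz":0,"gripper":1},
    {"tx":-29.4,"ty":-21.7,"tz":0,"wx":0,"wy":0,"wz":0,"gripper":1},
    {"tx":-29.4,"ty":-21.7,"tz":0,"wx":0,"wy":0,"wz":0,"gripper":1},
    {"tx":0,"ty":0,"tz":0,"wx":0,"wy":0,"wz":0,"gripper":1},
  ],
)

```text
clock: 1.45
ee_pos: [0.4707, 0.1896, 0.231]
tool_rot: [0.647, 3.073, -0.004]
contact_force: [0.7, 0.7, 0.2]
width: 0.0851
gripper_force: 0.0
```

Run:
```python
from h import *
p,im=wrist("w2"); s,R=tool(); print(s["clock"],s["ee_pos"],R,s["joints"],delta([.4685,.195,.115]),s["contact_force"])
print("jar top pred",pix(p,np.array([.4685,.195,.16]),True),"shaft",pix(p,np.array([.5013,.186,.085]),True))
```

```text
1.5 [0.4693 0.1925 0.231 ] [[-0.9163  0.4005 -0.0002]
 [ 0.4005  0.9163 -0.0011]
 [-0.0003 -0.0011 -1.    ]] [-0.3328  0.3232 -0.1439  1.8051  0.0546  1.0178  0.6607] [  1.7789   2.049  116.0165] [ 0.069   0.1255 -0.7704]
jar top pred (np.float64(279.61179081678637), np.float64(218.57071023315225)) shaft (np.float64(283.31689640972024), np.float64(224.78841667261636))
```

View pics/w2.png

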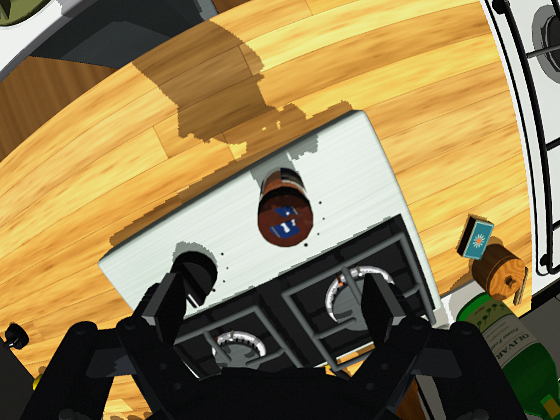

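The jar cap centre is at (285.5,218), against a prediction of (279.6,218.6). The jar is therefore about 2 mm further along tool y, at roughly (0.469,0.197). I'll lower and grip.

>>> play_rows(
  moves=[
    {"tx":0,"ty":2.5,"tz":26,"wx":0,"wy":0,"wz":0,"gripper":1},
    {"tx":0,"ty":0,"tz":30,"wx":0,"wy":0,"wz":0,"gripper":1},
    {"tx":0,"ty":0,"tz":30,"wx":0,"wy":0,"wz":0,"gripper":1},
    {"tx":0,"ty":0,"tz":30,"wx":0,"wy":0,"wz":0,"gripper":1},
    {"tx":0,"ty":0,"tz":0,"wx":0,"wy":0,"wz":0,"gripper":0.35},
    {"tx":0,"ty":0,"tz":0,"wx":0,"wy":0,"wz":0,"gripper":0.35},
    {"tx":0,"ty":0,"tz":0,"wx":0,"wy":0,"wz":0,"gripper":0.35},
    {"tx":0,"ty":0,"tz":0,"wx":0,"wy":0,"wz":0,"gripper":0.35},
    {"tx":0,"ty":0,"tz":0,"wx":0,"wy":0,"wz":0,"gripper":0.35},
  ],
)

```text
clock: 2.4
ee_pos: [0.4703, 0.1984, 0.117]
tool_rot: [0.634, 3.074, 0.004]
contact_force: [-0.2, 0.3, 7.6]
width: 0.0398
gripper_force: 60.7
```

>>> play_rows(
  moves=[
    {"tx":0,"ty":0,"tz":-15,"wx":0,"wy":0,"wz":0,"gripper":0.35},
    {"tx":0,"ty":0,"tz":-20,"wx":0,"wy":0,"wz":0,"gripper":0.35},
    {"tx":3.8,"ty":13.5,"tz":-5,"wx":0,"wy":0,"wz":0,"gripper":0.35},
    {"tx":7.5,"ty":27,"tz":0,"wx":0,"wy":0,"wz":0,"gripper":0.35},
    {"tx":7.5,"ty":27,"tz":0,"wx":0,"wy":0,"wz":0,"gripper":0.35},
    {"tx":7.5,"ty":27,"tz":0,"wx":0,"wy":0,"wz":0,"gripper":0.35},
    {"tx":7.5,"ty":27,"tz":0,"wx":0,"wy":0,"wz":0,"gripper":0.35},
    {"tx":7.5,"ty":27,"tz":0,"wx":0,"wy":0,"wz":0,"gripper":0.35},
    {"tx":7.5,"ty":27,"tz":0,"wx":0,"wy":0,"wz":0,"gripper":0.35},
    {"tx":7.5,"ty":27,"tz":10,"wx":0,"wy":0,"wz":0,"gripper":0.35},
    {"tx":3.8,"ty":13.5,"tz":20,"wx":0,"wy":0,"wz":0,"gripper":0.35},
    {"tx":0,"ty":0,"tz":25,"wx":0,"wy":0,"wz":0,"gripper":0.35},
    {"tx":0,"ty":0,"tz":20,"wx":0,"wy":0,"wz":0,"gripper":0.35},
    {"tx":0,"ty":0,"tz":12,"wx":0,"wy":0,"wz":0,"gripper":0.35},
    {"tx":0,"ty":0,"tz":5,"wx":0,"wy":0,"wz":0,"gripper":0.35},
    {"tx":0,"ty":0,"tz":0,"wx":0,"wy":0,"wz":0,"gripper":0.35},
    {"tx":0,"ty":0,"tz":0,"wx":0,"wy":0,"wz":0,"gripper":0.35},
  ],
)

```text
clock: 4.1
ee_pos: [0.4999, 0.4203, 0.064]
tool_rot: [0.635, 3.076, 0.002]
contact_force: [0.0, -0.7, -1.6]
width: 0.0395
gripper_force: 60.7
```

>>> play_rows(
  moves=[
    {"tx":0,"ty":0,"tz":1.5,"wx":0,"wy":0,"wz":0,"gripper":0.35},
    {"tx":0,"ty":0,"tz":1,"wx":0,"wy":0,"wz":0,"gripper":0.35},
    {"tx":0,"ty":0,"tz":0,"wx":0,"wy":0,"wz":0,"gripper":0.35},
  ],
)

```text
clock: 4.4
ee_pos: [0.5, 0.4201, 0.0621]
tool_rot: [0.635, 3.076, 0.002]
contact_force: [-0.2, -1.0, 4.8]
width: 0.0394
gripper_force: 61.6
```

>>> play_rows(
  moves=[
    {"tx":0,"ty":0,"tz":0,"wx":0,"wy":0,"wz":0,"gripper":0.9},
    {"tx":0,"ty":0,"tz":0,"wx":0,"wy":0,"wz":0,"gripper":0.9},
    {"tx":0,"ty":0,"tz":0,"wx":0,"wy":0,"wz":0,"gripper":0.9},
    {"tx":0,"ty":0,"tz":-15,"wx":0,"wy":0,"wz":0,"gripper":0.9},
    {"tx":0,"ty":0,"tz":-30,"wx":0,"wy":0,"wz":0,"gripper":0.9},
    {"tx":0,"ty":0,"tz":-35,"wx":0,"wy":0,"wz":0,"gripper":0.9},
    {"tx":0,"ty":0,"tz":-35,"wx":0,"wy":0,"wz":0,"gripper":0.9},
    {"tx":-5,"ty":-13,"tz":-23,"wx":0,"wy":0,"wz":0,"gripper":0.9},
    {"tx":-12,"ty":-27,"tz":0,"wx":0,"wy":0,"wz":0,"gripper":0.9},
    {"tx":-12,"ty":-27,"tz":0,"wx":0,"wy":0,"wz":0,"gripper":0.9},
    {"tx":-12,"ty":-27,"tz":0,"wx":0,"wy":0,"wz":0,"gripper":0.9},
    {"tx":-12,"ty":-27,"tz":0,"wx":0,"wy":0,"wz":0,"gripper":0.9},
    {"tx":-12,"ty":-27,"tz":0,"wx":0,"wy":0,"wz":0,"gripper":0.9},
    {"tx":-12,"ty":-27,"tz":0,"wx":0,"wy":0,"wz":0,"gripper":0.9},
    {"tx":-12,"ty":-27,"tz":0,"wx":0,"wy":0,"wz":0,"gripper":0.9},
    {"tx":-4,"ty":-13,"tz":0,"wx":0,"wy":0,"wz":0,"gripper":0.9},
    {"tx":0,"ty":0,"tz":0,"wx":0,"wy":0,"wz":0,"gripper":0.9},
    {"tx":0,"ty":0,"tz":0,"wx":0,"wy":0,"wz":0,"gripper":0.9},
  ],
)

```text
clock: 6.2
ee_pos: [0.4999, 0.1869, 0.1993]
tool_rot: [0.633, 3.077, 0.002]
contact_force: [0.9, 1.0, -1.2]
width: 0.0769
gripper_force: 0.0
```

Run:
```python
from h import *
p,im=wrist("w3"); s,R=tool(); print(s["clock"],s["ee_pos"],R,s["joints"],s["contact_force"])
u,v=pix(p,np.array([.5013,.186,.085]),True); print(u,v)
T=r.get_image("top"); cv2.imwrite("pics/top1.png",T[...,::-1])
x,y=int(u)-30,int(v)-30; print(x,y)
c=cv2.resize(im[y:y+60,x:x+60,::-1],None,fx=9,fy=9,interpolation=cv2.INTER_CUBIC)
t=cv2.resize(T[200:254,120:148,::-1],None,fx=9,fy=10,interpolation=cv2.INTER_CUBIC)
cv2.imwrite("pics/m3.png",np.hstack([c,t]))
```

```text
6.25 [0.4998 0.1874 0.1992] [[-0.9191  0.394   0.0004]
 [ 0.394   0.9191  0.0014]
 [ 0.0001  0.0015 -1.    ]] [-0.3103  0.3928 -0.1337  1.7912  0.061   0.9607  0.697 ] [-1.2588 -0.8706  0.8549]
273.03256865201695 207.62544197323027
243 177
```

View pics/m3.png

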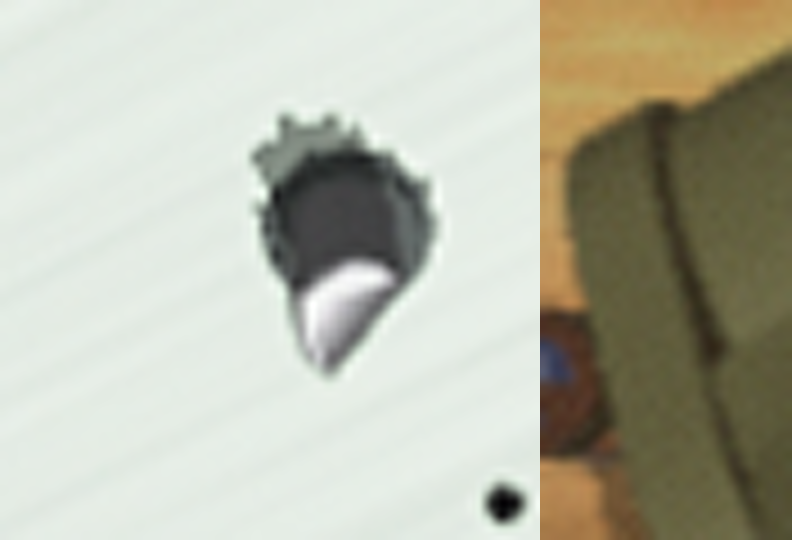

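The shaft tip shows as a bright D. Its flat edge runs from crop (397,285) to (325,375), so the flat faces lower right, about 28° in world yaw. The chord of about 115 px matches the chamfered 9.5 mm. The jar cap is where I put it, on the worktop at left. I'll take a closer look at the shaft.

>>> play_rows(
  moves=[
    {"tx":-7,"ty":0,"tz":26,"wx":0,"wy":0,"wz":0,"gripper":0.9},
    {"tx":-7,"ty":0,"tz":27,"wx":0,"wy":0,"wz":0,"gripper":0.9},
    {"tx":-8,"ty":0,"tz":27,"wx":0,"wy":0,"wz":0,"gripper":0.9},
    {"tx":0,"ty":0,"tz":0,"wx":0,"wy":0,"wz":0,"gripper":0.9},
    {"tx":0,"ty":0,"tz":0,"wx":0,"wy":0,"wz":0,"gripper":0.9},
    {"tx":0,"ty":0,"tz":0,"wx":0,"wy":0,"wz":0,"gripper":0.9},
  ],
)

```text
clock: 6.9
ee_pos: [0.5204, 0.178, 0.1201]
tool_rot: [0.633, 3.076, 0.002]
contact_force: [-0.8, 1.0, 0.6]
width: 0.0769
gripper_force: 0.0
```

Run:
```python
from h import *
p,im=wrist("w4"); s,R=tool(); print(s["clock"],s["ee_pos"],s["contact_force"])
u,v=pix(p,np.array([.5013,.186,.085]),True); print(u,v)
x,y=int(u)-30,int(v)-25; print(x,y)
c=cv2.resize(im[y:y+50,x:x+60,::-1],None,fx=12,fy=12,interpolation=cv2.INTER_CUBIC)
cv2.imwrite("pics/m4.png",c)
```

```text
6.95 [0.5205 0.1778 0.1202] [ 0.0048 -0.1102  0.0097]
273.42511159462583 213.14748801616233
243 188
```

View pics/m4.png

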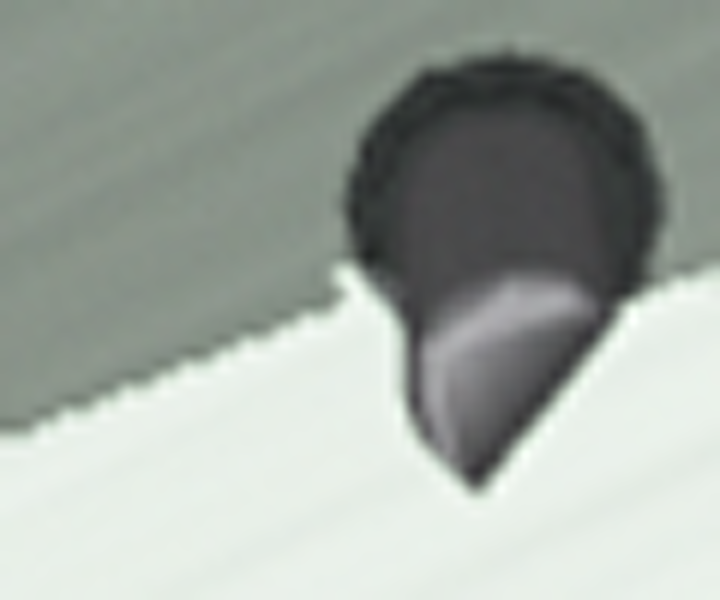

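The closer crop shows the flat edge clearly, from (608,306) to (477,491). The round edge of the tip runs from (610,305) through (520,272) and (415,340) to (440,455).

Run:
```python
from h import *
from scipy.optimize import least_squares
p=load("w4"); p3=load("w3")
f=lambda X,Y,z: onz(ray(p,((X+.5)/12-.5+243,(Y+.5)/12-.5+188),True),z)
a,b=f(608,306,.085),f(477,491,.085)
d=(a-b)[:2]; L=np.hypot(*d); n=np.array([d[1],-d[0]])/L
if n[0]<0:n=-n
print("chord mm",L*1e3,"yaw",np.degrees(np.arctan2(n[1],n[0])),"axis by mid",(a+b)[:2]/2-1.5e-3*n)
far=[f(x,y,.0845)[:2] for x,y in [(520,270),(418,335),(412,375),(436,452)]]
m=(a+b)[:2]/2-1.5e-3*n
print("radii",[np.hypot(*(q-m))*1e3 for q in far])
g=lambda X,Y,z: onz(ray(p3,((X+.5)/9-.5+243,(Y+.5)/9-.5+177),True),z)
a3,b3=g(399,283,.085),g(325,376,.085); d=(a3-b3)[:2];n3=np.array([d[1],-d[0]])/np.hypot(*d); n3*=np.sign(n3[0])
print("w3 chord",np.hypot(*d)*1e3,"yaw",np.degrees(np.arctan2(n3[1],n3[0])),"axis",(a3+b3)[:2]/2-1.5e-3*n3)
mid=[((542.5+.5)/12-.5+243,(398.5+.5)/12-.5+188),((362+.5)/9-.5+243,(329.5+.5)/9-.5+177)]
print("tri mid w3/w4",tri([ray(p,mid[0],True),ray(p3,mid[1],True)]))
T,S=r.camera_params("top"),r.camera_params("scene")
print("tri all tip",tri([ray(p,mid[0],True),ray(p3,mid[1],True),ray(T,(208.6,236.2)),ray(S,(219,192.6))]))
s,R=tool(); print(s["ee_pos"],R)
```

```text
chord mm 11.520300871067276 yaw 33.6386320682269 axis by mid [0.5078 0.191 ]
radii [np.float64(5.691940863377915), np.float64(5.367324845941334), np.float64(5.117771523692778), np.float64(5.432650101757773)]
w3 chord 11.442780427095032 yaw 30.00415834461205 axis [0.5078 0.1908]
tri mid w3/w4 (array([0.5091, 0.1917, 0.0846]), [np.float64(0.0001421043787344755), np.float64(0.0001421043787345422)])
tri all tip (array([0.5071, 0.1899, 0.076 ]), [np.float64(0.004952294581405396), np.float64(0.004724402127225081), np.float64(0.006214883968378437), np.float64(0.004238489572498046)])
[0.5205 0.1778 0.1202] [[-0.9188  0.3947  0.0019]
 [ 0.3947  0.9188  0.0011]
 [-0.0013  0.0017 -1.    ]]
```

Measured with the wrist camera, the tip is at z 0.0846 with a chord of 11.5 mm, so height and size check out. Yaw is about 32°. The wrist and top views disagree by a few mm in xy, so I'll look again later from another tool yaw to remove the tool-fixed bias. Next I lift and turn towards the knob.

>>> play_rows(
  moves=[
    {"tx":0,"ty":0,"tz":-20,"wx":0,"wy":0,"wz":0,"gripper":0.9},
    {"tx":0,"ty":0,"tz":-20,"wx":0,"wy":0,"wz":0.145,"gripper":0.9},
    {"tx":0,"ty":0,"tz":-20,"wx":0,"wy":0,"wz":0.145,"gripper":0.9},
    {"tx":0,"ty":0,"tz":0,"wx":0,"wy":0,"wz":0.145,"gripper":0.9},
    {"tx":0,"ty":0,"tz":0,"wx":0,"wy":0,"wz":0.145,"gripper":0.9},
    {"tx":0,"ty":0,"tz":0,"wx":0,"wy":0,"wz":0.145,"gripper":0.9},
    {"tx":0,"ty":0,"tz":0,"wx":0,"wy":0,"wz":0.145,"gripper":0.9},
    {"tx":0,"ty":0,"tz":0,"wx":0,"wy":0,"wz":0.145,"gripper":0.9},
    {"tx":0,"ty":0,"tz":0,"wx":0,"wy":0,"wz":0,"gripper":0.9},
    {"tx":0,"ty":0,"tz":0,"wx":0,"wy":0,"wz":0,"gripper":0.9},
  ],
)

```text
clock: 7.95
ee_pos: [0.5201, 0.1772, 0.1797]
tool_rot: [2.044, 2.385, 0.002]
contact_force: [-0.1, -0.2, -0.3]
width: 0.0765
gripper_force: 0.0
```

Run:
```python
from h import *
p,im=wrist("w5"); s,R=tool(); print(s["clock"],s["ee_pos"],R)
print("shaft",pix(p,np.array([.5078,.191,.085]),True),pix(p,np.array([.504,.188,.085]),True))
print("to knob view",delta([.538,-.394,.13]))
T=r.camera_params("top"); print("ram",onz(ray(T,(375.5,180)),.04))
```

```text
8.0 [0.5201 0.1771 0.1795] [[-0.1529  0.9882  0.0009]
 [ 0.9882  0.1529  0.0005]
 [ 0.0004  0.001  -1.    ]]
shaft (np.float64(259.4780310048975), np.float64(194.50255183174124)) (np.float64(254.01990099515254), np.float64(197.51954372705333))
to knob view [-567.1418  -69.673    49.1751]
ram [ 0.6567 -0.2706  0.04  ]
```

>>> play_rows(
  moves=[
    {"tx":-40.5,"ty":-5,"tz":0,"wx":0,"wy":0,"wz":0,"gripper":0.9},
    {"tx":-40.5,"ty":-5,"tz":0,"wx":0,"wy":0,"wz":0,"gripper":0.9},
    {"tx":-40.5,"ty":-5,"tz":0,"wx":0,"wy":0,"wz":0,"gripper":0.9},
    {"tx":-40.5,"ty":-5,"tz":0,"wx":0,"wy":0,"wz":0,"gripper":0.9},
    {"tx":-40.5,"ty":-5,"tz":0,"wx":0,"wy":0,"wz":0,"gripper":0.9},
    {"tx":-40.5,"ty":-5,"tz":0,"wx":0,"wy":0,"wz":0,"gripper":0.9},
    {"tx":-40.5,"ty":-5,"tz":0,"wx":0,"wy":0,"wz":0,"gripper":0.9},
    {"tx":-40.5,"ty":-5,"tz":0,"wx":0,"wy":0,"wz":0,"gripper":0.9},
    {"tx":-40.5,"ty":-5,"tz":0,"wx":0,"wy":0,"wz":0,"gripper":0.9},
    {"tx":-40.5,"ty":-5,"tz":0,"wx":0,"wy":0,"wz":0,"gripper":0.9},
    {"tx":-40.5,"ty":-5,"tz":0,"wx":0,"wy":0,"wz":0,"gripper":0.9},
    {"tx":-40.5,"ty":-5,"tz":0,"wx":0,"wy":0,"wz":0,"gripper":0.9},
    {"tx":-40.5,"ty":-5,"tz":20,"wx":0,"wy":0,"wz":0,"gripper":0.7},
    {"tx":-40.5,"ty":-5,"tz":29,"wx":0,"wy":0,"wz":0,"gripper":0.7},
    {"tx":0,"ty":0,"tz":0,"wx":0,"wy":0,"wz":0,"gripper":0.7},
    {"tx":0,"ty":0,"tz":0,"wx":0,"wy":0,"wz":0,"gripper":0.7},
    {"tx":0,"ty":0,"tz":0,"wx":0,"wy":0,"wz":0,"gripper":0.7},
  ],
)

```text
clock: 9.7
ee_pos: [0.5358, -0.3933, 0.1304]
tool_rot: [2.047, 2.383, 0.002]
contact_force: [0.3, -0.2, 0.4]
width: 0.0595
gripper_force: 0.0
```

Run:
```python
from h import *
p,im=wrist("w6"); s,R=tool(); print(s["clock"],s["ee_pos"],R)
u,v=pix(p,np.array([.538,-.394,.041]),True); print(u,v)
x,y=int(u)-50,int(v)-50; print(x,y)
c=cv2.resize(im[y:y+100,x:x+100,::-1],None,fx=5,fy=5,interpolation=cv2.INTER_CUBIC)
c=cv2.convertScaleAbs(c,alpha=1.5,beta=10)
w=cv2.imread("pics/w5.png")[170:220,240:270]; w=cv2.resize(w,None,fx=10,fy=10,interpolation=cv2.INTER_CUBIC)
cv2.imwrite("pics/m6.png",np.hstack([c,w]))
```

```text
9.75 [ 0.5361 -0.393   0.1308] [[-0.1513  0.9885  0.0018]
 [ 0.9885  0.1513  0.0003]
 [ 0.      0.0018 -1.    ]]
275.4640678997542 217.22005278296407
225 167
```

View pics/m6.png

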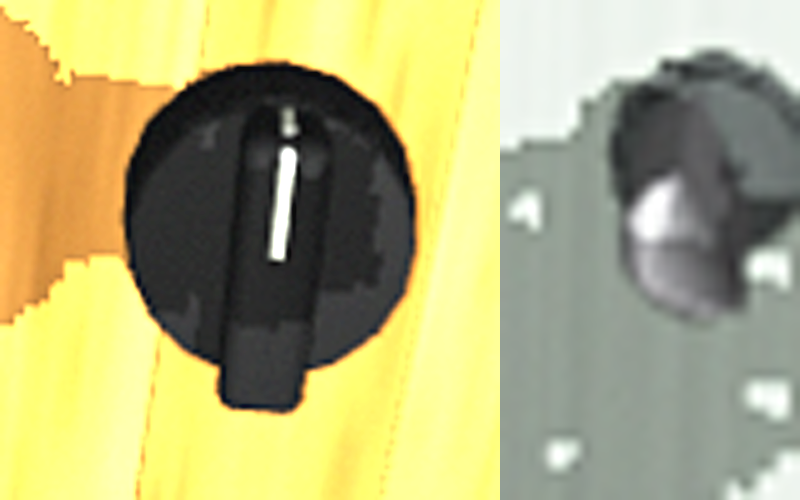

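The knob's white line runs from mosaic (290,150) to (277,258) and the bar's far end is at (260,407), so the pointer leans about 5° right of image-up. On the right, the shaft's D has its flat edge from (682,172) to (742,312). I'll solve for the camera bias, the yaws and the knob pose.

Run:
```python
from h import *
from scipy.optimize import least_squares
P={k:load(k) for k in("w3","w4","w5","w6")}
q=lambda X,Y,k,x,y:((X+.5)/k-.5+x,(Y+.5)/k-.5+y)
D={"w3":[q(399,283,9,243,177),q(325,376,9,243,177)],"w4":[q(608,306,12,243,188),q(477,491,12,243,188)],"w5":[q(182,172,10,240,170),q(242,312,10,240,170)]}
def Rt(k): # tool yaw axes from camera: tool y = cam x
    R=np.array(P[k]["R"]); y=R[0]*[1,1,0]; y/=np.linalg.norm(y); x=np.array([-y[1],y[0],0]); return x,y
for k,(a,b) in D.items():
    A,B=onz(ray(P[k],a,True),.085),onz(ray(P[k],b,True),.085); d=(A-B)[:2]; n=np.array([d[1],-d[0]])/np.hypot(*d); n*=np.sign(n[0])
    print(k,"yaw",np.degrees(np.arctan2(n[1],n[0])),"chord",np.hypot(*d),"axis",(A+B)[:2]/2-.0015*n)
    D[k]=((A+B)[:2]/2-.0015*n)
# axis_meas = tip + bx*toolx + by*tooly
A=[];b=[]
for k,m in D.items():
    x,y=Rt(k)
    for i in (0,1): A.append([i==0,i==1,x[i],y[i]]); b.append(m[i])
sol,res,_,_=np.linalg.lstsq(np.array(A,float),np.array(b),rcond=None); print("tip,bias",sol,res)
f=lambda X,Y,z:onz(ray(P["w6"],q(X,Y,5,225,167),True),z)
l0,l1,e=f(290,150,.041),f(277,258,.041),f(260,407,.041)
for a,c in((l0,l1),(l0,e),(l1,e)): print("knob yaw",np.degrees(np.arctan2(*(a-c)[:2][::-1])))
d=(l0-e)[:2]/np.linalg.norm((l0-e)[:2]); print("mid from end",e[:2]+.023*d,"line end dist",(l0-e)[:2]@d,(l1-e)[:2]@d, "width",np.linalg.norm(f(220,400,.041)-f(302,403,.041)))
L,Rr=f(123,215,.02),f(416,215,.02); print("skirt mid",(L+Rr)/2,np.linalg.norm(L-Rr))
x,y=Rt("w6"); print("corr",sol[2]*x+sol[3]*y); s,R=tool(); print(s["ee_pos"])
```

```text
w3 yaw 30.00415834461205 chord 0.011442780427095033 axis [0.5078 0.1908]
w4 yaw 33.6386320682269 chord 0.011520300871067276 axis [0.5078 0.191 ]
w5 yaw 30.630479432922428 chord 0.011948770891388539 axis [0.5074 0.1909]
tip,bias [ 0.5076  0.1912 -0.0003 -0.0003] [0.]
knob yaw 92.49413661006693
knob yaw 92.73199708313092
knob yaw 92.89475191950078
mid from end [ 0.5417 -0.3965] line end dist 0.0424347626169163 0.025195156053365152 width 0.012974648145921853
skirt mid [ 0.5408 -0.3944  0.02  ] 0.04845692916845192
corr [-0.0002 -0.0003 -0.    ]
[ 0.5361 -0.393   0.1308]
```

The three views of the shaft agree, with a bias of only 0.3 mm: tip at (0.5076,0.1912), yaw about 32°. The knob is at about (0.5415,-0.3962) with yaw 92.7°. I'll align and descend.

>>> play_rows(
  moves=[
    {"tx":-4,"ty":4.9,"tz":0,"wx":0,"wy":0,"wz":0.105,"gripper":0.5},
    {"tx":0,"ty":0,"tz":20,"wx":0,"wy":0,"wz":0,"gripper":0.5},
    {"tx":0,"ty":0,"tz":25,"wx":0,"wy":0,"wz":0,"gripper":0.5},
    {"tx":0,"ty":0,"tz":25,"wx":0,"wy":0,"wz":0,"gripper":0.5},
    {"tx":0,"ty":0,"tz":20,"wx":0,"wy":0,"wz":0,"gripper":0.5},
    {"tx":0,"ty":0,"tz":10,"wx":0,"wy":0,"wz":0,"gripper":0.5},
    {"tx":0,"ty":0,"tz":3,"wx":0,"wy":0,"wz":0,"gripper":0.5},
    {"tx":0,"ty":0,"tz":0,"wx":0,"wy":0,"wz":0,"gripper":0.5},
    {"tx":0,"ty":0,"tz":0,"wx":0,"wy":0,"wz":0,"gripper":0.5},
  ],
)

```text
clock: 10.65
ee_pos: [0.5412, -0.3978, 0.0282]
tool_rot: [2.17, 2.269, 0.001]
contact_force: [-0.1, 0.5, 0.2]
width: 0.0428
gripper_force: 0.0
```

>>> play_rows(
  moves=[
    {"tx":1.5,"ty":0,"tz":0,"wx":0,"wy":0,"wz":0,"gripper":0.4},
    {"tx":0,"ty":0,"tz":0,"wx":0,"wy":0,"wz":0,"gripper":0.1},
    {"tx":0,"ty":0,"tz":0,"wx":0,"wy":0,"wz":0,"gripper":0.0},
    {"tx":0,"ty":0,"tz":0,"wx":0,"wy":0,"wz":0,"gripper":0.0},
    {"tx":0,"ty":0,"tz":0,"wx":0,"wy":0,"wz":0,"gripper":0.0},
    {"tx":0,"ty":0,"tz":0,"wx":0,"wy":0,"wz":0,"gripper":0.0},
  ],
)

```text
clock: 11.25
ee_pos: [0.5407, -0.3962, 0.0276]
tool_rot: [2.171, 2.269, 0.001]
contact_force: [0.1, 0.1, 6.2]
width: 0.0121
gripper_force: 60.1
```

Run:
```python
from h import *
p,im=wrist("w7"); s,R=tool(); print(s["clock"],s["ee_pos"],R,s["width"],s["contact_force"],s["joints"])
```

```text
11.3 [ 0.5407 -0.3962  0.0276] [[-0.044   0.999   0.0008]
 [ 0.999   0.044  -0.0003]
 [-0.0003  0.0008 -1.    ]] 0.012216124904730641 [-0.6515  1.5719  5.5013] [ 0.4903  0.7789  0.1865  1.5976 -0.1863  0.7817  0.8007]
```

>>> play_rows(
  moves=[
    {"tx":0,"ty":0,"tz":-10,"wx":0,"wy":0,"wz":0,"gripper":0},
    {"tx":0,"ty":0,"tz":-30,"wx":0,"wy":0,"wz":0,"gripper":0},
    {"tx":0,"ty":0,"tz":-40,"wx":0,"wy":0,"wz":0,"gripper":0},
    {"tx":19,"ty":-0.4,"tz":-40,"wx":0,"wy":0,"wz":0,"gripper":0},
    {"tx":38,"ty":-0.5,"tz":-32,"wx":0,"wy":0,"wz":0,"gripper":0},
    {"tx":38,"ty":-0.5,"tz":0,"wx":0,"wy":0,"wz":0,"gripper":0},
    {"tx":38,"ty":-0.5,"tz":0,"wx":0,"wy":0,"wz":0,"gripper":0},
    {"tx":38,"ty":-0.5,"tz":0,"wx":0,"wy":0,"wz":0,"gripper":0},
    {"tx":38,"ty":-0.5,"tz":0,"wx":0,"wy":0,"wz":0,"gripper":0},
    {"tx":38,"ty":-0.5,"tz":0,"wx":0,"wy":0,"wz":0,"gripper":0},
    {"tx":38,"ty":-0.5,"tz":0,"wx":0,"wy":0,"wz":0,"gripper":0},
    {"tx":38,"ty":-0.5,"tz":0,"wx":0,"wy":0,"wz":0,"gripper":0},
    {"tx":38,"ty":-0.5,"tz":0,"wx":0,"wy":0,"wz":0,"gripper":0},
    {"tx":38,"ty":-0.5,"tz":0,"wx":0,"wy":0,"wz":0,"gripper":0},
    {"tx":38,"ty":-0.5,"tz":0,"wx":0,"wy":0,"wz":0,"gripper":0},
    {"tx":38,"ty":-0.5,"tz":0,"wx":0,"wy":0,"wz":0,"gripper":0},
    {"tx":38,"ty":-0.5,"tz":0,"wx":0,"wy":0,"wz":0,"gripper":0},
    {"tx":38,"ty":-0.5,"tz":0,"wx":0,"wy":0,"wz":0,"gripper":0},
    {"tx":37,"ty":-0.4,"tz":0,"wx":0,"wy":0,"wz":0,"gripper":0},
  ],
)

```text
clock: 13.2
ee_pos: [0.5064, 0.1925, 0.1794]
tool_rot: [2.172, 2.27, 0.001]
contact_force: [-0.7, -0.3, -0.9]
width: 0.0123
gripper_force: 59.3
```

>>> play_rows(
  moves=[
    {"tx":0,"ty":0,"tz":0,"wx":0,"wy":0,"wz":0.132,"gripper":0},
    {"tx":0,"ty":0,"tz":0,"wx":0,"wy":0,"wz":0.132,"gripper":0},
    {"tx":0,"ty":0,"tz":0,"wx":0,"wy":0,"wz":0.132,"gripper":0},
    {"tx":0,"ty":0,"tz":0,"wx":0,"wy":0,"wz":0.132,"gripper":0},
    {"tx":0,"ty":0,"tz":0,"wx":0,"wy":0,"wz":0.132,"gripper":0},
    {"tx":0,"ty":0,"tz":0,"wx":0,"wy":0,"wz":0.132,"gripper":0},
    {"tx":0,"ty":0,"tz":0,"wx":0,"wy":0,"wz":0.132,"gripper":0},
    {"tx":0,"ty":0,"tz":0,"wx":0,"wy":0,"wz":0.132,"gripper":0},
    {"tx":0,"ty":0,"tz":0,"wx":0,"wy":0,"wz":0,"gripper":0},
    {"tx":0,"ty":0,"tz":0,"wx":0,"wy":0,"wz":0,"gripper":0},
    {"tx":0,"ty":0,"tz":0,"wx":0,"wy":0,"wz":0,"gripper":0},
  ],
)

```text
clock: 14.3
ee_pos: [0.5067, 0.191, 0.179]
tool_rot: [-3.018, -0.871, -0.0]
contact_force: [-0.1, 0.8, 0.8]
width: 0.0122
gripper_force: 59.3
```

Run:
```python
from h import *
s,R=tool(); print(s["clock"],s["ee_pos"],R,np.degrees(np.arctan2(R[1,0],R[0,0])),s["width"],s["contact_force"],s["joints"],delta([.5076,.1912,.12]))
p,im=wrist("w8")
a=cv2.imread("pics/w7.png")[120:260,170:370]; b=cv2.imread("pics/w8.png")[120:260,170:370]
m=np.hstack([a,b]); cv2.imwrite("pics/m8.png",cv2.convertScaleAbs(cv2.resize(m,None,fx=2,fy=2,interpolation=cv2.INTER_CUBIC),alpha=1.7,beta=15))
```

```text
14.3 [0.5067 0.191  0.179 ] [[ 0.8463  0.5326  0.    ]
 [ 0.5326 -0.8463  0.0001]
 [ 0.     -0.0001 -1.    ]] 32.183867619197144 0.012176704357921593 [-0.0678  0.7623  0.8421] [-0.726   0.4632  0.4791  1.805  -0.2588  0.9356 -1.1442] [ 0.8638  0.283  58.959 ]
```

View pics/m8.png

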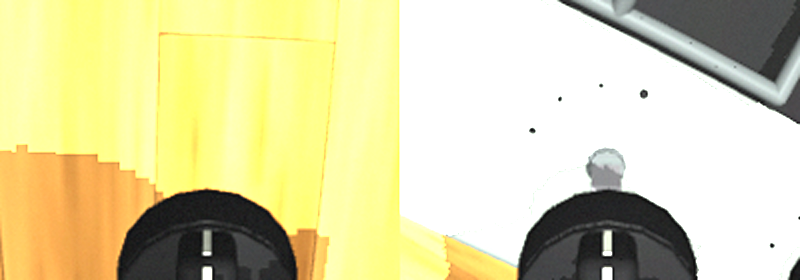

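The knob sits the same in the hand before and after travel. The white line is vertical at mosaic x=607, which is the camera's centre column, and the shaft stands at x=606. I'll check the knob's offset along the bar from the white line.

Run:
```python
from h import *
p=load("w8"); im=cv2.imread("pics/w8.png",0).astype(int); s,R=tool()
print(im[222:300,268:280].max(1)); 
print([ (v,int(im[v,262:285].argmax())+262) for v in (236,256,266)])
C=s["ee_pos"]; top=C[2]-.0276+.041
for d in (.0194,.0022,.023): print(d,pix(p,np.array([*(C[:2]+d*R[:2,0]),top]),True))
for v in (234,242,252,254,256,276,278,280): print(v,R.T@(onz(ray(p,(273.5,v),True),top)-C)*1e3)
```

```text
[ 13  16  14  14  15  15  15  14  35  43  41  16  35 108 142 138 143 142
 143 142 141 141 141 135 242 180  13  18  23  25  27  86 255 255 255 255
 255 255 255 255 255 255 255 255 255 255 255 255 255 255 255 255 255 250
 234 233 233 233 233 234 233 234 234 234 243  87  19  19  20  21  21  21
  20  20  20  19  20  19]
[(236, 273), (256, 272), (266, 272)]
0.0194 (np.float64(272.0940100573609), np.float64(252.79300774686234))
0.0022 (np.float64(272.17439815617746), np.float64(285.57071449191255))
0.023 (np.float64(272.0772080819726), np.float64(245.47507240767834))
234 [ 28.5001   0.6284 -13.3976]
242 [ 24.6845   0.6269 -13.3979]
252 [ 19.795    0.6251 -13.3983]
254 [ 18.7999   0.6248 -13.3984]
256 [ 17.7987   0.6244 -13.3985]
276 [  7.4257   0.6209 -13.3994]
278 [  6.349    0.6205 -13.3995]
280 [  5.2645   0.6202 -13.3996]
```

>>> play_rows(
  moves=[
    {"tx":1.3,"ty":0.3,"tz":20,"wx":0,"wy":0,"wz":0,"gripper":0},
    {"tx":0,"ty":0,"tz":25,"wx":0,"wy":0,"wz":0,"gripper":0},
    {"tx":0,"ty":0,"tz":15,"wx":0,"wy":0,"wz":0,"gripper":0},
    {"tx":0,"ty":0,"tz":4,"wx":0,"wy":0,"wz":0,"gripper":0},
    {"tx":0,"ty":0,"tz":0,"wx":0,"wy":0,"wz":0,"gripper":0},
    {"tx":0,"ty":0,"tz":0,"wx":0,"wy":0,"wz":0,"gripper":0},
  ],
)

```text
clock: 14.95
ee_pos: [0.5086, 0.1915, 0.1156]
tool_rot: [-3.02, -0.867, -0.002]
contact_force: [0.3, -0.1, -0.1]
width: 0.0119
gripper_force: 59.3
```

>>> play_rows(
  moves=[
    {"tx":-0.4,"ty":-0.3,"tz":2,"wx":0,"wy":0,"wz":0,"gripper":0},
    {"tx":0,"ty":0,"tz":2,"wx":0,"wy":0,"wz":0,"gripper":0},
    {"tx":0,"ty":0,"tz":2,"wx":0,"wy":0,"wz":0,"gripper":0},
    {"tx":0,"ty":0,"tz":0,"wx":0,"wy":0,"wz":0,"gripper":0},
    {"tx":0,"ty":0,"tz":0,"wx":0,"wy":0,"wz":0,"gripper":0},
  ],
)

```text
clock: 15.45
ee_pos: [0.5078, 0.1916, 0.1091]
tool_rot: [-3.02, -0.866, -0.001]
contact_force: [-0.4, 0.8, 2.6]
width: 0.0123
gripper_force: 59.7
```

>>> play_rows(
  moves=[
    {"tx":0,"ty":0,"tz":1,"wx":0,"wy":0,"wz":0,"gripper":0},
    {"tx":0,"ty":0,"tz":1,"wx":0,"wy":0,"wz":0,"gripper":0},
    {"tx":0,"ty":0,"tz":1,"wx":0,"wy":0,"wz":0,"gripper":0},
    {"tx":0,"ty":0,"tz":0,"wx":0,"wy":0,"wz":0,"gripper":0},
    {"tx":0,"ty":0,"tz":0,"wx":0,"wy":0,"wz":0,"gripper":0},
  ],
)

```text
clock: 15.95
ee_pos: [0.5077, 0.1916, 0.1059]
tool_rot: [-3.02, -0.866, -0.001]
contact_force: [-0.3, 2.0, 5.4]
width: 0.0125
gripper_force: 60.0
```

The upward force with a +y side force suggests the rim is catching on the tip. I'll back off, shift about 0.8 mm to +y and try again.

>>> play_rows(
  moves=[
    {"tx":0,"ty":0,"tz":-4,"wx":0,"wy":0,"wz":0,"gripper":0},
    {"tx":0.4,"ty":-0.7,"tz":0,"wx":0,"wy":0,"wz":0,"gripper":0},
    {"tx":0,"ty":0,"tz":2,"wx":0,"wy":0,"wz":0,"gripper":0},
    {"tx":0,"ty":0,"tz":2,"wx":0,"wy":0,"wz":0,"gripper":0},
    {"tx":0,"ty":0,"tz":0,"wx":0,"wy":0,"wz":0,"gripper":0},
    {"tx":0,"ty":0,"tz":0,"wx":0,"wy":0,"wz":0,"gripper":0},
  ],
)

```text
clock: 16.55
ee_pos: [0.5076, 0.1921, 0.1058]
tool_rot: [3.02, 0.866, -0.0]
contact_force: [1.2, -1.7, 4.3]
width: 0.0123
gripper_force: 60.0
```

Run:
```python
from h import *
p,im=wrist("w9"); s,R=tool(); print(s["clock"],s["ee_pos"],s["contact_force"],s["ft_torque"],np.degrees(np.arctan2(R[1,0],R[0,0])))
g=cv2.cvtColor(im,cv2.COLOR_RGB2GRAY).astype(int); print(g[225:295,270:276].max(1))
```

```text
16.6 [0.5076 0.1921 0.1058] [ 0.0579 -1.9274  4.0274] [-0.3041 -0.0279  0.0277] 32.00343079739427
[ 14  14  14  15  14  36  43  34  14  35 108 143 141 143 142 141 142 141
 141 141 137 243 179  13  16  21  25  25  49 255 255 255 255 255 255 255
 255 255 255 255 255 255 255 255 255 255 255 255 255 255 255 249 235 234
 234 234 234 234 234 234 235 245  87  17  21  19  21  19  20  19]
```

>>> play_rows(
  moves=[
    {"tx":-0.1,"ty":0.25,"tz":1,"wx":0,"wy":0,"wz":0,"gripper":0},
    {"tx":0,"ty":0,"tz":1,"wx":0,"wy":0,"wz":0,"gripper":0},
    {"tx":0,"ty":0,"tz":1,"wx":0,"wy":0,"wz":0,"gripper":0},
    {"tx":0,"ty":0,"tz":0,"wx":0,"wy":0,"wz":0,"gripper":0},
  ],
)

```text
clock: 17.0
ee_pos: [0.5078, 0.1926, 0.1026]
tool_rot: [-3.019, -0.867, -0.001]
contact_force: [2.3, 0.3, -1.7]
width: 0.0123
gripper_force: 59.3
```

The vertical force is near zero 8 mm past the tip, so the bore is sliding over the shaft. I'll continue down.

>>> play_rows(
  moves=[
    {"tx":0,"ty":0,"tz":2,"wx":0,"wy":0,"wz":0,"gripper":0},
    {"tx":0,"ty":0,"tz":2,"wx":0,"wy":0,"wz":0,"gripper":0},
    {"tx":0,"ty":0,"tz":2,"wx":0,"wy":0,"wz":0,"gripper":0},
    {"tx":0,"ty":0,"tz":2,"wx":0,"wy":0,"wz":0,"gripper":0},
    {"tx":0,"ty":0,"tz":0,"wx":0,"wy":0,"wz":0,"gripper":0},
    {"tx":0,"ty":0,"tz":0,"wx":0,"wy":0,"wz":0,"gripper":0},
  ],
)

```text
clock: 17.6
ee_pos: [0.5078, 0.1924, 0.0946]
tool_rot: [-3.02, -0.867, -0.001]
contact_force: [4.6, 3.3, -3.7]
width: 0.0122
gripper_force: 59.1
```

Run:
```python
from h import *
for _ in range(3):
    p,im=wrist("w10"); s,R=tool(); print(s["clock"],s["ee_pos"],s["contact_force"],s["ft_torque"],np.degrees(np.arctan2(R[1,0],R[0,0])))
g=cv2.cvtColor(im,cv2.COLOR_RGB2GRAY).astype(int); print(g[248:292,270:276].max(1))
```

```text
17.65 [0.5078 0.1924 0.0946] [ 4.2379  3.5675 -3.2841] [ 0.6831 -1.1331 -0.045 ] 32.025243253656086
17.7 [0.5078 0.1923 0.0946] [ 4.5518  3.0733 -3.3529] [ 0.6334 -1.0718 -0.04  ] 32.0266478156543
17.75 [0.5079 0.1923 0.0946] [ 4.6964  2.467  -3.1316] [ 0.7107 -1.0853 -0.0228] 32.023623482012574
[ 39  16  22  24  23  56 255 255 255 255 255 255 255 255 255 255 255 255
 255 255 255 255 255 255 255 255 255 255 254 233 233 234 234 233 234 233
 234 236 245  90  18  19  20  20]
```

>>> play_rows(
  moves=[
    {"tx":0.5,"ty":0,"tz":0,"wx":0,"wy":0,"wz":0,"gripper":0},
    {"tx":0,"ty":0,"tz":2,"wx":0,"wy":0,"wz":0,"gripper":0},
    {"tx":0,"ty":0,"tz":1,"wx":0,"wy":0,"wz":0,"gripper":0},
    {"tx":0,"ty":0,"tz":0,"wx":0,"wy":0,"wz":0,"gripper":0},
    {"tx":0,"ty":0,"tz":0,"wx":0,"wy":0,"wz":0,"gripper":0},
  ],
)

```text
clock: 18.25
ee_pos: [0.508, 0.1923, 0.092]
tool_rot: [-3.02, -0.866, -0.0]
contact_force: [2.4, 2.3, 2.1]
width: 0.0126
gripper_force: 59.8
```

>>> play_rows(
  moves=[
    {"tx":0.3,"ty":0,"tz":2,"wx":0,"wy":0,"wz":0,"gripper":0},
    {"tx":0,"ty":0,"tz":2,"wx":0,"wy":0,"wz":0,"gripper":0},
    {"tx":0,"ty":0,"tz":1.5,"wx":0,"wy":0,"wz":0,"gripper":0},
    {"tx":0,"ty":0,"tz":0,"wx":0,"wy":0,"wz":0,"gripper":0},
    {"tx":0,"ty":0,"tz":0,"wx":0,"wy":0,"wz":0,"gripper":0},
  ],
)

```text
clock: 18.75
ee_pos: [0.5081, 0.1924, 0.0864]
tool_rot: [-3.02, -0.866, 0.0]
contact_force: [1.3, 1.6, 6.0]
width: 0.0123
gripper_force: 60.3
```

The force rises at 0.7 N/mm, which is the tap spring's rate, so the knob is home. I'll press on to the stop.

>>> play_rows(
  moves=[
    {"tx":0,"ty":0,"tz":1,"wx":0,"wy":0,"wz":0,"gripper":0},
    {"tx":0,"ty":0,"tz":1,"wx":0,"wy":0,"wz":0,"gripper":0},
    {"tx":0,"ty":0,"tz":0,"wx":0,"wy":0,"wz":0,"gripper":0},
    {"tx":0,"ty":0,"tz":0,"wx":0,"wy":0,"wz":0,"gripper":0},
  ],
)

```text
clock: 19.15
ee_pos: [0.5082, 0.1924, 0.085]
tool_rot: [-3.019, -0.866, -0.0]
contact_force: [0.2, 1.0, 12.5]
width: 0.0124
gripper_force: 61.1
```

>>> play_rows(
  moves=[
    {"tx":0,"ty":0,"tz":0.8,"wx":0,"wy":0,"wz":0,"gripper":0},
    {"tx":0,"ty":0,"tz":0,"wx":0,"wy":0,"wz":0,"gripper":0},
    {"tx":0,"ty":0,"tz":0,"wx":0,"wy":0,"wz":0,"gripper":0},
  ],
)

```text
clock: 19.45
ee_pos: [0.5083, 0.1924, 0.0849]
tool_rot: [-3.019, -0.866, -0.001]
contact_force: [-1.9, 0.9, 18.4]
width: 0.0123
gripper_force: 62.0
```

Run:
```python
from h import *
for _ in range(2):
    p,im=wrist("w11"); s,R=tool(); print(s["clock"],s["ee_pos"],s["contact_force"],s["ft_torque"],np.degrees(np.arctan2(R[1,0],R[0,0])))
g=cv2.cvtColor(im,cv2.COLOR_RGB2GRAY).astype(int); print(g[248:292,270:276].max(1))
S=r.get_image("scene"); a=cv2.resize(S[150:250,170:310,::-1],None,fx=5,fy=5,interpolation=cv2.INTER_CUBIC); cv2.imwrite("pics/s2.png",a)
```

```text
19.5 [0.5082 0.1924 0.0849] [-2.0133  0.4785 19.3927] [ 0.1294  0.5427 -0.0871] 32.003931190819955
19.55 [0.5082 0.1924 0.0849] [-2.1628  0.6365 19.1972] [ 0.0871  0.5413 -0.0098] 32.00039687494528
[ 10  16  22  26  24  58 255 255 255 255 255 255 255 255 255 255 255 255
 255 255 255 255 255 255 255 255 255 255 234 234 235 234 234 234 233 234
 234 236 245  88  18  20  21  19]
```

View pics/s2.png

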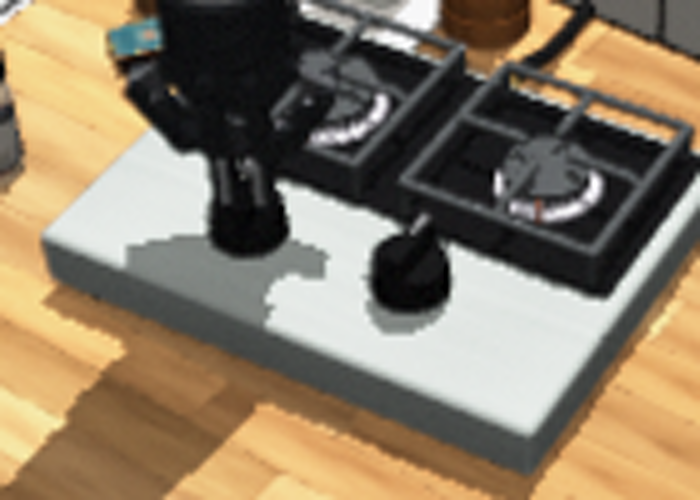

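The knob is seated at crop (248,230), low on the panel, and held. The jar is at the left edge, about (5,120), on the worktop, and the fitted knob is untouched. The TCP height puts the underside about 3 mm above the panel, with a steady 19 N against the stop.

```bash
python3 -c "
from workcell import r
print(r.hand_in())"
```

```text
the job is handed in; nothing more can be done
None
```

I handed in the job at about 19.5 s of the 61 s. The jar is standing on the worktop left of the hob. The knob is fully home on the D-shaft, and the gripper is still holding it pressed against the tap's stop with about 19 N.

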